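Return-to-zero check of a spring-backed mirror mount

TASK

Check that the mirror mount springs back to zero on both sides. With the fingertips, press the yellow pad on the mount's front right-hand corner down until the green pointer is level with the red mark, hold it there for about a second without running well past the mark, and let it spring back; then press the yellow pad on the front left-hand corner in the same way until the pointer is level with the blue mark, hold about a second, and let go. Do not touch the mirror, the pointer or the marks, do not shift or lift the mount, which stands loose on the desk, and leave the loose things around it where they are.

Things in the scene. Friction and masses are not known exactly. Their poses are not given: they have to be found in the camera images.
- mount: Mirror mount standing loose on the desk, about 1.5 kg: dark base slab 120 x 285 x 14 mm, an aluminium plate rocking above it, an upright white scale at its left end, turned 0.45 rad to face the mount's front right. Origin on the desk under the plate's pivot; x points to the mount's back (away from the robot at yaw 0), y to its left (towards the scale), z up. The base reaches from y = -90 to +195 mm and x = -60 to +60 mm. Highest point: top of the scale, 110 mm above the desk.
- tilt_plate (a joint): Tilt of the rocking plate (106 x 150 x 10 mm) about the mount's x axis, rad; the axis lies 55 mm above the desk over the mount's origin. 0 = level, where the springs return it. Positive = right side (-y) down and pointer up; negative = left side down and pointer down. Spring 2.4 Nm/rad: about 40 N per rad at a pad (3 to 6.5 N at the marks). Stops at +-0.28.
- right_pad: Yellow round pad, 30 mm across at the foot, 23 mm at its flat top, 5 mm high with sloping sides, on the front right-hand corner of the plate (60 mm to the mount's right of the pivot axis, 37 mm in front of the origin). Origin at the centre of its underside; it tilts with the plate. Pressing it down raises the pointer; pointer travel is 2.5 times the pad's.
- right_pad_top (a point): Centre of the top face of the right-hand yellow pad, 70 mm above the desk with the plate level.
- left_pad: The same yellow pad on the front left-hand corner of the plate (60 mm to the left of the pivot axis, on the scale's side). Pressing it down lowers the pointer; pointer travel is 2.5 times the pad's.
- left_pad_top (a point): Centre of the top face of the left-hand yellow pad, 70 mm above the desk with the plate level.
- pointer: Thin green pointer fixed to the plate, running left from the plate's left edge to the front of the white scale; origin on the pivot side, 19 mm in front of the mount's origin.
- pointer_tip (a point): Tip of the pointer, 150 mm left of the pivot axis, 60 mm above the desk with the plate level (then at the long black zero tick; the other ticks are 5 mm apart).
- red_mark (a point): The inner end, at mid height, of the red clip on the scale above zero. The clip is 4 mm high here; it is set 12 to 24 mm above zero, different every time. The pointer is level with it when the tip is at the same height.
- blue_mark (a point): The inner end, at mid height, of the blue clip on the scale below zero, 4 mm high, set 12 to 24 mm below zero, different every time.
- red_mark_clip: The red clip (18 x 33 x 10 mm), sliding stiffly on the scale's outer edge. Origin: the pointer tip's place at the clip's height.
- blue_mark_clip: The blue clip, likewise.
- mirror: Level round mirror in a black ring, 62 mm across, 7 mm high, on the middle of the plate, its centre 10 mm behind the mount's origin. Must not be touched.
- pliers: Pliers with yellow grips, 50 x 102 x 11 mm, lying loose on the desk between the soldering station and the vise.
- screwdriver: Red-handled screwdriver, 160 mm, lying loose on the green cutting mat in front of the mount.
- solder_reel: Reel of solder, 86 x 62 x 35 mm, loose on the desk to the right of the mount.
- orange_mug: Orange mug, 69 x 90 x 68 mm, loose to the right of the mount, further back.

How it is judged:
On the way, in this order (a step that is already met when the one before it is completed fails the run):
1. the fingers press the right-hand pad and the pointer stays within 4 mm of the red mark's height for 0.6 s (contact force between the fingers and right_pad above 1 N and z of pointer_tip in the frame of red_mark between -0.004 and 0.004 m), for 0.6 s.
2. the right-hand pad is let go and the plate is back at zero (contact force between the fingers and right_pad below 0.1 N and value of joint tilt_plate between -0.02 and 0.02 rad), for 0.2 s.
3. the fingers press the left-hand pad and the pointer stays within 4 mm of the blue mark's height for 0.6 s (contact force between the fingers and left_pad above 1 N and z of pointer_tip in the frame of blue_mark between -0.004 and 0.004 m), for 0.6 s.
At the end, for the whole second after the job is handed in: After both presses the plate is back at zero (within 0.02 rad, pointer within 3 mm of the zero tick), and the mount stands flat and still within 10 mm of where it stood (value of joint tilt_plate between -0.02 and 0.02 rad and linear speed of mount below 0.02 m/s and distance of mount from where it was at the start of the episode below 0.01 m and angle between mount's own z axis and vertical below 0.03 rad); the robot touches nothing.
It fails at once if the pointer runs more than 10 mm past the red or the blue mark (z of pointer_tip in the frame of red_mark above 0.01 m or z of pointer_tip in the frame of blue_mark below -0.01 m).
It fails at once if the mirror is touched (contact force between any of the arm, the fingers and mirror above 0.5 N).
It fails at once if the pointer or a mark is touched (contact force between any of the fingers, the arm and pointer above 0.5 N or contact force between any of the fingers, the arm and red_mark_clip above 0.5 N or contact force between any of the fingers, the arm and blue_mark_clip above 0.5 N).
It fails at once if the mount is shifted more than 10 mm, tipped or lifted (distance of mount from where it was at the start of the episode above 0.01 m or angle between mount's own z axis and vertical above 0.05 rad or height (world z) of mount above 0.005 m).
It fails at once if a loose thing on the desk is moved more than 15 mm (distance of any of pliers, screwdriver, solder_reel, orange_mug from where it was at the start of the episode above 0.015 m).
It also fails if it takes over 53 s, if anything falls off the work surface, if the arm or the gripper's body presses on something with over 40 N, if the wrist force passes 120 N, or if a joint passes its speed limit or range.

ROBOT

A 6-joint arm with a two-finger parallel gripper is mounted at the origin on a cart in front of the work surface, level with it; the furniture and walls round the work are solid. World frame = base frame: x ahead of the robot, y to its left, z up, the work surface at z = 0. Lengths are in m, angles in rad, forces in N, time in s.
With the tool pointing down it reaches from about 0.3 to 1 m from the base axis. Payload 5.1 kg.
Tool frame: the origin (TCP) lies midway between the tips of the shut fingers; the grasp point (between the pads) lies 19 mm behind it; x points along the fingers, y is the direction in which the jaws open and shut, and the axes are right-handed (so a half turn about x gives the same grasp; the last joint's range is limited). The gripper opens to 95 mm and grips with 3 to 60 N. Pads are 20 mm wide; open, the fingers measure 119 mm over their backs; the gripper's body (75 mm by 180 mm) begins 59 mm behind the grasp point.
Start: joints at [-1.408, 0.124, 1.65, -0, 1.367, -0.083], TCP at [0.158, -0.63, 0.215] pointing down, gripper open.
Joint ranges: [-2.61, 2.61], [-1.02, 2.33], [0.03, 2.71], [-1.35, 4.49], [0.32, 2.68], [-2.91, 2.91]. Speed limits (rad/s): [2.57, 2.57, 3.14, 3.14, 3.14, 3.14].

INTERFACE

Orientations are given as a unit quaternion [w, x, y, z].
In Python, from bench import get_obs, grab_frame, get_calibration, job_done, silhouettes gives the robot as it stands.
- The arm moves only by the tool drive_tool, never from a script. Its argument "moves" is one flat list of numbers, 6 for each row, row after row: the shift along the tool's x, y, z in units of 30 mm (1.0 is 30 mm), then the turn, a rotation vector about the tool's x, y, z in degrees. A call has 1 to 10 rows; each row shifts and turns the commanded pose from where the row before left it, along the tool's axes as they then stand; what a row does not reach is not made up. A row lasts 1/12 s, in which the tool goes at most 41.7 mm and 7.16 degrees, less where a joint would pass 70% of its speed; a pose out of reach is approached as far as the arm can. A call is refused whole if a number of a shift passes 1 or a number of a turn 7.16, either way. A call with a gripper value outside its range is refused whole. "fingers" is the closure in counts, from 0 (fully open) to 255 (shut), set as the call begins (left out, the last holds). The fingers move at their own pace and stop on an object; the grip force is fixed at half the most. Time passes only in rows, so rows that do not move let the fingers close. It gives the time, the measured TCP pose, the force and the opening at its end, in the units of the state.
- get_obs(): the state, without advancing time (a new reading comes with each control period).
- grab_frame(name): name is "side" or "top"; returns the picture (400x640x3 uint8, blue, green, red); there is no depth.
- get_calibration(name): a dict with "fovy" (degrees; the focal length in pixels is half the picture's height over the tangent of half this angle, whatever the lens; pixels are square), "cx", "cy" (the principal point, pixels), "distortion" ([k1, k2, p1, p2, k3] as OpenCV has them; the pictures are not rectified), "R" (3x3) and "t" (3): a world point X has camera coordinates R X + t. Camera axes: x right, y down, z forward; pixel columns grow to the right and rows downward; lengths in m; the calibration is good to about 2 mm. A picture is of the moment at which its call begins. get_calibration takes no time and is no camera call.
- job_done(): hands the job in, once; it reports no verdict.
Trained networks look in the newest picture that a camera, given by its name, has taken for a name from the list of things; names that differ only in an ending like _2 or _b are one class to them, and where a whole thing is asked for, a point or a joint stands for the part that bears it (a point fixed in the world has none). Each returns a list of dicts, best first, with "confidence" (0 to 1); they miss things now and then, are a little off and sometimes report something else, mostly with a low value. They report only what shows in the picture. A call takes as long as a camera call.
- silhouettes(camera, name): "pixels" (400x640 bool, what is visible of it) and "at" ([column, row] in pixels, amid what is visible of it).
The state is a dict: "clock": time; "q": joint angles; "dq": joint speeds; "joint_efforts": joint torques, N m; "position": TCP position; "orientation": TCP orientation; "force": force on the tool from outside, world axes, zero at the start; "moment": the same for the moment, N m; "opening": finger opening in m.
Only numpy, scipy, OpenCV 4.12 (cv2) and the standard library are available. Lean on these libraries where they do the work, as an engineer would, in place of code of your own. Each camera call takes 0.05 s, during which the arm holds its last target. There are 200 camera calls.

## Working session

There is one attempt and no reset: what is moved stays moved. The work goes in short steps, Python scripts to look and compute and a tool call to move; the robot and the scene stay as the last step left them, time stands still between calls to the robot, and variables do not carry over. Pictures are saved under pics/ and viewed, about 8 in all and at most 12, crops included, and the job is handed in when it is done.

Besides the shell and the picture viewer there is one more tool, called after ">>>" as name(argument=value, ...), one argument or row to a line, values as JSON. drive_tool: Moves the arm, as the interface text tells. Its arguments: {"type":"object","properties":{"moves":{"type":"array"},"fingers":{"type":"number"}},"required":["moves"]}

```bash
mkdir -p pics
cat > h.py <<'E'
import numpy as np, cv2
from bench import *
def cal(n):
    c=get_calibration(n); f=200/np.tan(np.radians(c["fovy"])/2)
    K=np.array([[f,0,c["cx"]],[0,f,c["cy"]],[0,0,1.]]); return K,np.array(c["distortion"],float),np.array(c["R"]),np.array(c["t"])
def proj(n,X):
    K,d,R,t=cal(n); return cv2.projectPoints(np.atleast_2d(np.array(X,float)),cv2.Rodrigues(R)[0],t,K,d)[0][:,0]
def ray(n,p):
    K,d,R,t=cal(n); u=cv2.undistortPoints(np.array([[p]],float),K,d)[0,0]
    return -R.T@t, R.T@np.array([u[0],u[1],1])
def onz(n,p,z):
    o,v=ray(n,p); return o+v*(z-o[2])/v[2]
E
python3 - <<'E'
from h import *
for n in("side","top"):
    im=grab_frame(n); cv2.imwrite(f"pics/{n}0.png",im)
    K,d,R,t=cal(n); print(n,"f",K[0,0].round(),"cam",(-R.T@t).round(3),"fwd",R[2].round(2))
    for o in("mount","right_pad","left_pad","red_mark_clip","blue_mark_clip","pointer","mirror","solder_reel","orange_mug","screwdriver","pliers"):
        s=silhouettes(n,o)
        for a in s[:2]: print(o,round(a["confidence"],2),np.round(a["at"],1),a["pixels"].sum(), onz(n,a["at"],{"right_pad":.07,"left_pad":.07,"mirror":.067,"pointer":.06}.get(o,0.01)).round(3))
s=get_obs(); print(s["clock"],s["position"],s["orientation"],s["opening"])
E
```

```text
side f 449.0 cam [ 0.339 -0.767  0.533] fwd [ 0.22  0.88 -0.42]
mount 0.91 [332.6 199.9] 3077 [0.648 0.308 0.01 ]
right_pad 0.58 [344.3 190.4] 200 [0.657 0.232 0.07 ]
left_pad 0.46 [317.4 184. ] 41 [0.601 0.29  0.07 ]
mirror 0.47 [340.9 188.5] 241 [0.654 0.252 0.067]
mirror 0.33 [263.5 302. ] 481 [ 0.396 -0.164  0.067]
solder_reel 0.73 [337.  251.1] 569 [0.585 0.048 0.01 ]
screwdriver 0.54 [242. 181.] 120 [0.419 0.506 0.01 ]
pliers 0.88 [264.  300.2] 449 [ 0.405 -0.085  0.01 ]
top f 374.0 cam [0.509 0.167 0.918] fwd [ 0.1   0.01 -1.  ]
mount 0.71 [269.4 185.9] 5882 [0.637 0.301 0.01 ]
mount 0.6 [269.1 198.3] 131 [0.606 0.302 0.01 ]
right_pad 0.44 [314.5 189.3] 121 [0.618 0.189 0.07 ]
left_pad 0.64 [268.5 198.1] 129 [0.6   0.295 0.07 ]
left_pad 0.18 [214.5 199.1] 48 [0.601 0.42  0.07 ]
blue_mark_clip 0.54 [217.4 200.7] 29 [0.603 0.43  0.01 ]
pointer 0.55 [213.2 198.4] 48 [0.603 0.426 0.06 ]
pointer 0.53 [233.7 194.4] 5 [0.612 0.377 0.06 ]
mirror 0.74 [290.2 178.3] 543 [0.645 0.245 0.067]
solder_reel 0.61 [378.5 204.8] 435 [0.585 0.035 0.01 ]
orange_mug 0.64 [385.3 133.8] 862 [0.762 0.012 0.01 ]
orange_mug 0.59 [288.3 177.8] 545 [0.656 0.254 0.01 ]
screwdriver 0.74 [215.4 200.1] 16 [0.605 0.435 0.01 ]
screwdriver 0.63 [189.7 275.4] 252 [0.422 0.498 0.01 ]
pliers 0.84 [431.  275.7] 255 [ 0.411 -0.086  0.01 ]
1.2 [ 0.15815513 -0.6304605   0.2146417 ] [ 0.08668526  0.70177338  0.08669913 -0.70177137] 0.09496797120730324
```

Run:
```python
import cv2
t=cv2.imread("pics/top0.png"); s=cv2.imread("pics/side0.png")
cv2.imwrite("pics/t1.png",cv2.resize(t[130:250,185:345],None,fx=5,fy=5,interpolation=cv2.INTER_CUBIC))
cv2.imwrite("pics/s1.png",cv2.resize(s[130:250,250:410],None,fx=5,fy=5,interpolation=cv2.INTER_CUBIC))
```

```text
(no output)
```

View pics/t1.png

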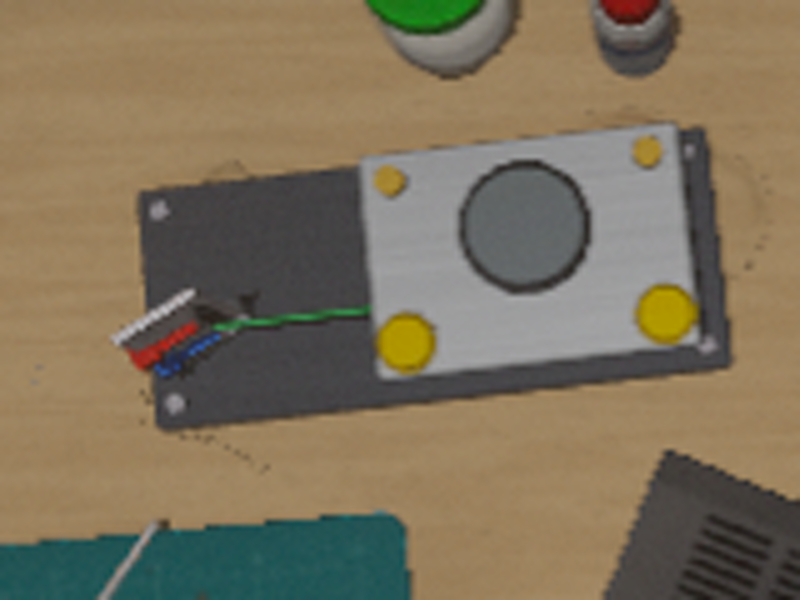

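View pics/s1.png

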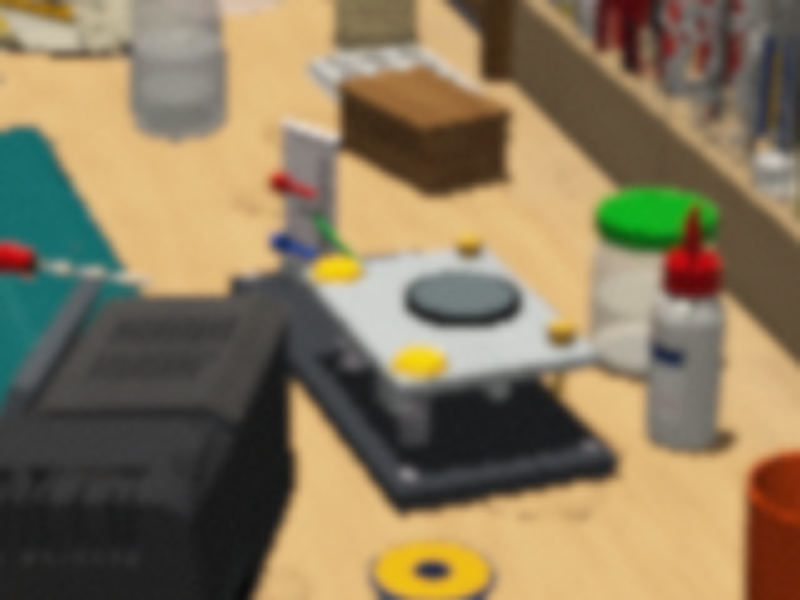

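View pics/side0.png

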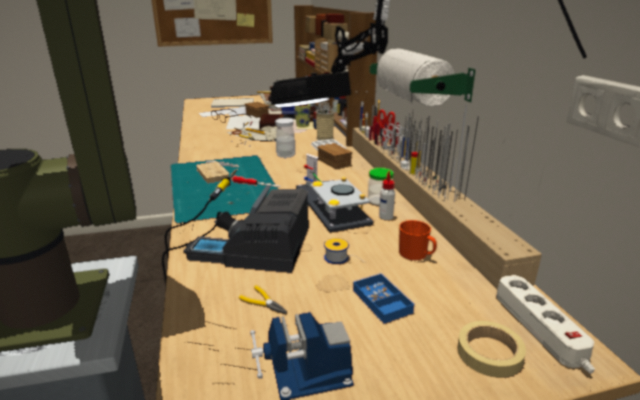

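```bash
cat >> h.py <<'E'
def M(p,pts):
    c,s=np.cos(p[2]),np.sin(p[2]); P=np.atleast_2d(np.array(pts,float))
    return np.c_[p[0]+c*P[:,0]-s*P[:,1], p[1]+s*P[:,0]+c*P[:,1], P[:,2]]
def crop(im,x0,y0,w,h,k): return cv2.resize(im[y0:y0+h,x0:x0+w],None,fx=k,fy=k,interpolation=cv2.INTER_CUBIC)
E
python3 - <<'E'
from h import *
from scipy.optimize import least_squares
t=cv2.imread("pics/top0.png"); s=cv2.imread("pics/side0.png")
f=lambda c:np.array(c)/5+[185-.4,130-.4]
px=[f(c) for c in [(667,313),(406,342),(525,227),(138,190),(705,127),(730,367),(163,430)]]
pts=[(-37,-60,70),(-37,60,70),(10,0,72),(60,195,14),(60,-90,14),(-60,-90,14),(-60,195,14)]
pts=np.array(pts)/1000
g=lambda p:(proj("top",M(p,pts))-px).ravel()
r=least_squares(g,[.63,.24,0.05]); print(r.x.round(4),r.fun.reshape(-1,2).round(1).tolist())
# side
q=lambda c:np.array(c)/5+[250-.4,130-.4]
spx=[q(c) for c in[(420,360),(338,268),(463,296)]]
g2=lambda p:np.r_[g(p),(proj("side",M(p,pts[:3]))-spx).ravel()]
r2=least_squares(g2,r.x); print(r2.x.round(4),r2.fun.reshape(-1,2).round(1).tolist())
p=r2.x; np.save("mount.npy",p)
print("pads",M(p,pts[:2]).round(4).tolist())
for z in(30,36,42,48,60,72,78,84,90,110): print(z,proj("side",M(p,[(-.019,.150,z/1000)])).round(1),proj("top",M(p,[(-.019,.150,z/1000)])).round(1))
cv2.imwrite("pics/s2.png",crop(s,295,145,50,50,12))
hs=cv2.cvtColor(s,cv2.COLOR_BGR2HSV)
for y in range(162,186): print(y,' '.join('%3d,%3d,%3d'%tuple(s[y,x]) for x in range(302,323)))
E
```

```text
[0.6428 0.2442 0.0903] [[-0.0, 0.0], [0.1, 0.0], [0.1, -0.2], [-0.4, 0.1], [0.6, -0.3], [1.1, -0.0], [-1.5, 0.2]]
[0.6435 0.2437 0.092 ] [[0.2, -0.3], [0.3, -0.2], [0.3, -0.5], [-0.2, -0.0], [0.8, -0.6], [1.3, -0.4], [-1.2, 0.1], [-0.8, -1.0], [-0.7, -0.7], [-0.8, -0.9]]
pads [[0.6122, 0.1806, 0.07], [0.6011, 0.3001, 0.07]]
30 [[312.2 183.1]] [[231.  196.3]]
36 [[312.2 181.1]] [[230.4 196.1]]
42 [[312.2 179.2]] [[229.7 195.8]]
48 [[312.1 177.3]] [[229.1 195.5]]
60 [[312.1 173.4]] [[227.8 194.9]]
72 [[312.1 169.4]] [[226.4 194.3]]
78 [[312.  167.4]] [[225.8 194. ]]
84 [[312.  165.5]] [[225.1 193.7]]
90 [[312.  163.5]] [[224.4 193.4]]
110 [[311.9 156.8]] [[221.9 192.4]]
162 128,188,227 128,189,227 127,186,225 124,175,212 123,156,184 124,137,153 128,132,140 127,131,138 129,131,138 128,130,137 125,127,134 116,118,125 107,109,115 109,111,119 116,128,143 120,154,182 124,177,213 124,183,221 115,174,213 103,159,197  90,139,176
163 126,186,226 125,185,227 118,175,223 113,161,210 115,143,184 119,130,155 125,129,142 126,128,137 128,130,137 126,129,136 124,126,134 115,118,124 105,107,113 107,109
[... 5020 characters left out ...]
, 97, 97  94, 96, 96 102,103,103 112,119,119 119,137,146 103,156,178  71,178,213  40,198,234  21,209,241  18,212,243  17,210,242  15,211,242  21,209,240  42,203,235  83,192,221 133,185,199
184 111,140,165 101,128,151  95,118,137  89,104,116  84, 90, 93  86, 88, 87  90, 91, 90 102,104,103 118,127,127 130,155,164 112,173,197  70,186,221  37,198,234  24,204,238  19,205,239  17,203,238  19,202,237  24,199,235  38,190,229  76,183,216 127,182,201
185  95,102,112  85, 91, 99  80, 84, 88  76, 76, 77  74, 74, 73  74, 75, 73  83, 84, 81  95, 97, 95 114,121,120 125,147,154 118,170,189  90,181,212  70,189,224  61,192,228  60,195,230  58,194,230  59,191,229  63,186,224  79,180,214 112,182,207 151,189,202
```

View pics/s2.png

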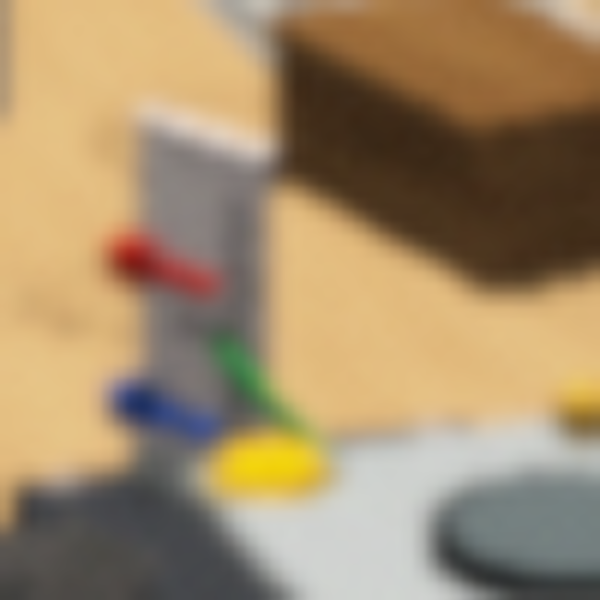

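The side crop shows the pointer tip at about (312.4, 173), the red clip's inner end at (312.5, 168.1) and the blue clip's at (312.5, 180.2). That puts the marks about +16 mm and −21 mm from zero. I'm moving over the right pad with the fingers shut.

>>> drive_tool(
  moves=[-0.5,0,0,0,0,0,-0.7,-0.5,-0.5,0,0,0,0,-0.9,-0.85,0,0,0,0,-0.9,-0.85,0,0,0,0,-0.9,-0.85,0,0,0,0,-0.9,-0.85,0,0,0,0,-0.9,-0.85,0,0,0,0,-0.9,-0.85,0,0,0,0,-0.9,-0.85,0,0,0,0,-0.9,-0.85,0,0,0],
  fingers=255,
)

```text
clock: 2.03
position: [0.315, -0.3517, 0.2522]
orientation: [0.087, 0.702, 0.086, -0.701]
force: [1.5, -0.8, 0.2]
opening: 0.034
```

>>> drive_tool(
  moves=[0,-0.9,-0.85,0,0,0,0,-0.9,-0.85,0,0,0,0,-0.9,-0.85,0,0,0,0,-0.9,-0.85,0,0,0,0,-0.9,-0.85,0,0,0,0,-0.9,-0.85,0,0,0,0,-0.9,-0.85,0,0,0,0,-0.9,-0.85,0,0,0,0,-0.9,-0.85,0,0,0,0,-0.9,-0.85,0,0,0],
)

```text
clock: 2.87
position: [0.4969, -0.0273, 0.2524]
orientation: [0.087, 0.703, 0.087, -0.701]
force: [0.4, -0.5, 0.7]
opening: 0.0006
```

>>> drive_tool(
  moves=[0,-0.81,-0.77,0,0,0,0,-0.81,-0.77,0,0,0,0,-0.81,-0.77,0,0,0,0,-0.81,-0.77,0,0,0,0,-0.81,-0.77,0,0,0,0,-0.81,-0.77,0,0,0,0,-0.83,-0.78,0,0,0,0.5,0,0,4.4,0,0,0.9,0,0,4.4,0,0,0.9,0,0,0,0,0],
)

```text
clock: 3.7
position: [0.6132, 0.177, 0.1837]
orientation: [0.032, 0.708, 0.032, -0.705]
force: [-0.0, -1.0, -0.8]
opening: 0.0003
```

>>> drive_tool(
  moves=[0.9,0,0,0,0,0,0.9,0,0,0,0,0,0.4,0,0,0,0,0,0,0,0,0,0,0,0,0,0,0,0,0],
)

```text
clock: 4.12
position: [0.6119, 0.1759, 0.1165]
orientation: [0.033, 0.706, 0.033, -0.706]
force: [-0.2, 0.2, 0.6]
opening: 0.0003
```

```bash
cat >> h.py <<'E'
from scipy.spatial.transform import Rotation as Ro
def delta(target):
    o=get_obs(); q=o["orientation"]; R=Ro.from_quat([q[1],q[2],q[3],q[0]]).as_matrix()
    return R.T@(np.array(target)-o["position"])/.03, R
E
python3 - <<'E'
from h import *
s=grab_frame("side"); t=grab_frame("top")
o=get_obs(); print(o["clock"],np.round(o["position"],4),np.round(o["force"],2))
p=np.load("mount.npy"); T=M(p,[(-.037,-.062,.07)])[0]
d,R=delta(T); print(T.round(4),d.round(2)); print(R.round(3))
a=crop(s,285,130,80,90,5); b=crop(t,200,140,150,110,3)
im=np.zeros((450,860,3),np.uint8); im[:450,:400]=a; im[:330,405:855]=b
cv2.imwrite("pics/c1.png",cv2.resize(im,None,fx=.93,fy=.93))
E
```

```text
4.2167 [0.6132 0.1761 0.1185] [ 0.28 -0.07 -0.88]
[0.6123 0.1786 0.07  ] [ 1.62 -0.08  0.03]
[[ 0.004  0.092 -0.996]
 [ 0.001 -0.996 -0.092]
 [-1.    -0.    -0.004]]
```

View pics/c1.png

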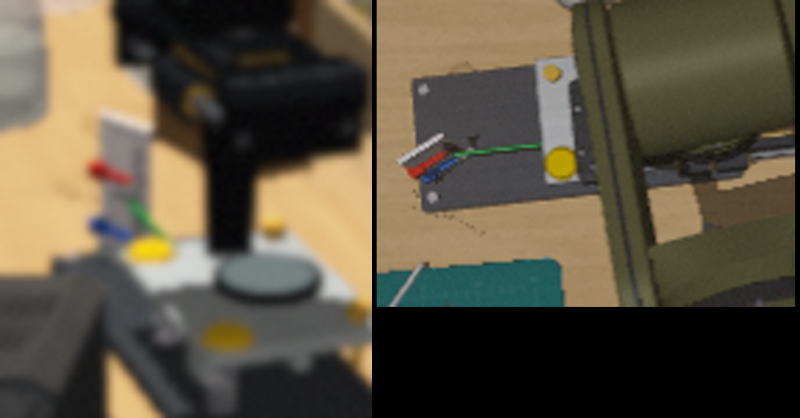

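The side view past the gripper is clear: pointer tip at about (312, 173), right pad unobstructed under the fingers. I'm descending to just above the pad.

>>> drive_tool(
  moves=[0.5,0,0,0,0,0,0.5,0,0,0,0,0,0.3,0,0,0,0,0,0.1,0,0,0,0,0,0,0,0,0,0,0,0,0,0,0,0,0],
)

```text
clock: 4.72
position: [0.6113, 0.1758, 0.0731]
orientation: [-0.033, -0.706, -0.033, 0.707]
force: [-0.1, -0.3, 0.0]
opening: 0.0007
```

```bash
cat >> h.py <<'E'
def look(name=None,n=3):
    F=[];Z=[];S=[]
    for i in range(n):
        S.append(grab_frame("side").astype(float)); o=get_obs(); F.append(o["force"]); Z.append(o["position"])
    s=np.mean(S,0); g=np.clip(s[:,:,1]-np.maximum(s[:,:,2],s[:,:,0])-4,0,None); r=np.arange(400)
    print("t",round(o["clock"],2),"F",np.mean(F,0).round(2),"pos",np.mean(Z,0).round(4))
    for c in range(310,318):
        w=g[160:190,c]; print(c,round(float(w.sum())),round(float((w*r[160:190]).sum()/max(w.sum(),1e-9)),2),end=" | ")
    print()
    if name: cv2.imwrite(name,crop(s.astype(np.uint8),290,150,60,60,10))
E
python3 -c "
from h import *
look()"
```

```text
t 4.87 F [-0.1   0.23  0.31] pos [0.612  0.1759 0.0741]
310 0 0.0 | 311 0 0.0 | 312 23 173.62 | 313 97 173.99 | 314 155 174.66 | 315 181 175.57 | 316 130 176.65 | 317 48 178.04 |
```

>>> drive_tool(
  moves=[0.1,0,0,0,0,0,0.1,0,0,0,0,0,0,0,0,0,0,0,0,0,0,0,0,0],
)

```text
clock: 5.2
position: [0.612, 0.1757, 0.068]
orientation: [0.033, 0.707, 0.033, -0.706]
force: [0.3, -1.3, 1.1]
opening: 0.0001
```

```bash
python3 -c "
from h import *
look()"
```

```text
t 5.35 F [ 0.34 -0.66  1.63] pos [0.612  0.1757 0.0681]
310 0 0.0 | 311 0 0.0 | 312 11 172.27 | 313 59 172.52 | 314 98 173.16 | 315 124 174.31 | 316 106 175.75 | 317 74 176.92 |
```

>>> drive_tool(
  moves=[0.06,0,0,0,0,0,0.06,0,0,0,0,0,0,0,0,0,0,0],
)

```text
clock: 5.6
position: [0.6121, 0.1752, 0.0643]
orientation: [0.033, 0.707, 0.032, -0.706]
force: [0.5, -4.5, 5.5]
opening: 0.0007
```

```bash
python3 -c "
from h import *
look('pics/r1.png')"
```

```text
t 5.75 F [ 0.89 -4.24  4.32] pos [0.612  0.1753 0.0644]
310 0 0.0 | 311 0 0.0 | 312 0 0.0 | 313 47 170.51 | 314 147 170.72 | 315 192 171.4 | 316 160 172.41 | 317 75 174.8 |
```

View pics/r1.png

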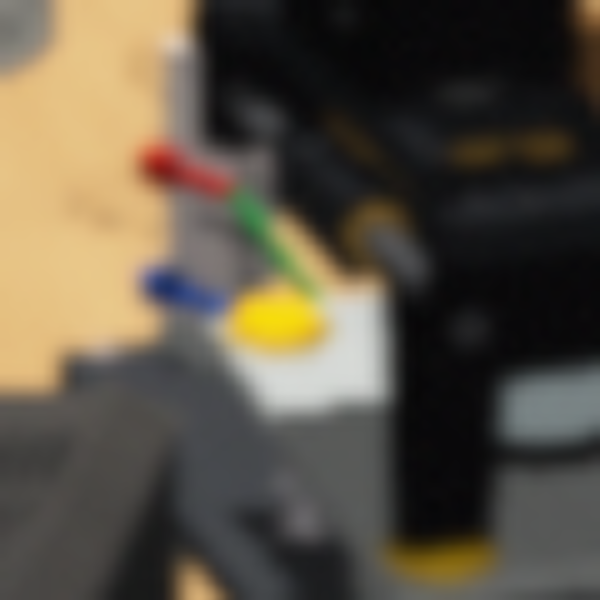

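The pointer tip at about (313.2, 169.2) is roughly 2–3 mm below the red clip's inner end at (313, 168.4). There is also a side drag of about 4 N. I'll press a little further and relieve the drag outward.

>>> drive_tool(
  moves=[0.02,0.03,0,0,0,0,0.015,0.03,0,0,0,0,0,0,0,0,0,0],
)

```text
clock: 6.0
position: [0.612, 0.1751, 0.0633]
orientation: [0.032, 0.707, 0.033, -0.706]
force: [1.5, 1.3, 3.8]
opening: 0.0006
```

```bash
python3 -c "
from h import *
look('pics/r2.png')
p=np.load('mount.npy')
for th in (0,.03,.08,.1,.12): 
    P=[(-.019,y*np.cos(th)-.005*np.sin(th),.055+.005*np.cos(th)+y*np.sin(th)) for y in(.15,.14,.13,.12,.11)]
    print(th,round(P[0][2]*1e3-60,1),proj('side',M(p,P)).round(1).tolist())
"
```

```text
t 6.15 F [1.3  2.5  4.01] pos [0.6119 0.175  0.0633]
310 0 0.0 | 311 0 0.0 | 312 0 0.0 | 313 33 169.65 | 314 159 169.63 | 315 196 170.55 | 316 203 171.75 | 317 168 172.67 | 
0 0.0 [[312.1, 173.4], [313.2, 174.6], [314.4, 175.8], [315.5, 177.1], [316.7, 178.4]]
0.03 4.5 [[312.1, 171.9], [313.2, 173.2], [314.4, 174.6], [315.6, 175.9], [316.7, 177.3]]
0.08 12.0 [[312.2, 169.5], [313.3, 171.0], [314.4, 172.5], [315.6, 174.0], [316.8, 175.5]]
0.1 15.0 [[312.2, 168.6], [313.3, 170.1], [314.5, 171.7], [315.6, 173.2], [316.8, 174.8]]
0.12 17.9 [[312.2, 167.7], [313.4, 169.3], [314.5, 170.9], [315.7, 172.5], [316.9, 174.1]]
```

View pics/r2.png

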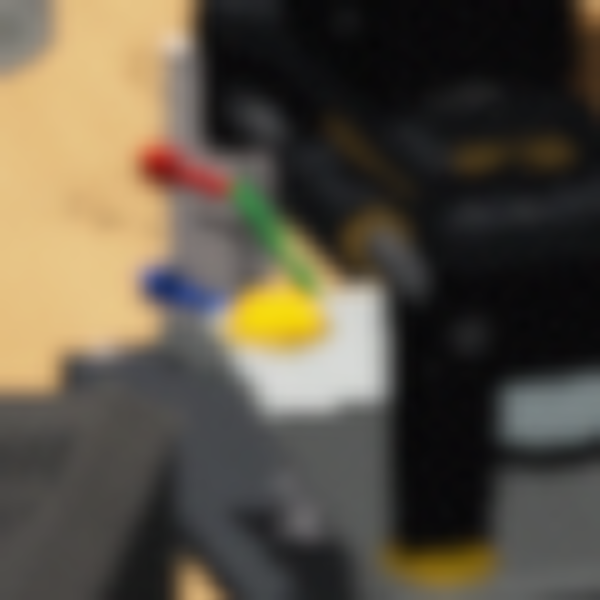

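The tip is now slightly above the red clip: about +17.5 mm, against an estimated 15.5 mm for the mark. I'll back off a touch and hold for about a second.

>>> drive_tool(
  moves=[-0.02,-0.02,0,0,0,0,0,0,0,0,0,0,0,0,0,0,0,0,0,0,0,0,0,0,0,0,0,0,0,0,0,0,0,0,0,0,0,0,0,0,0,0,0,0,0,0,0,0],
)

```text
clock: 6.82
position: [0.6117, 0.1747, 0.0636]
orientation: [-0.033, -0.706, -0.033, 0.706]
force: [1.8, 2.1, 3.7]
opening: 0.0005
```

```bash
python3 -c "
from h import *
look('pics/r3.png',5)
s=cv2.imread('pics/r3.png')
im=grab_frame('side').astype(int); e=im[:,:,2]-im[:,:,1]; b=im[:,:,0]-im[:,:,2]
for c in range(305,316):
    w=np.clip(e[163:172,c]-12,0,None)*(im[163:172,c,2]<175); v=np.clip(b[174:185,c]-5,0,None)
    print(c,w.sum(),round((w*np.arange(163,172)).sum()/max(w.sum(),1),2),'|',v.sum(),round((v*np.arange(174,185)).sum()/max(v.sum(),1),2))
"
```

```text
t 7.07 F [1.76 2.17 3.92] pos [0.6117 0.1746 0.0636]
310 0 0.0 | 311 0 0.0 | 312 0 0.0 | 313 28 169.78 | 314 123 169.88 | 315 152 171.0 | 316 179 172.24 | 317 150 173.05 | 
305 205 166.72 | 92 177.8
306 231 166.96 | 143 178.04
307 346 166.18 | 167 178.47
308 267 166.46 | 175 178.81
309 238 166.98 | 153 179.22
310 226 167.42 | 126 179.57
311 204 167.77 | 83 179.55
312 111 167.74 | 10 179.0
313 2 167.0 | 0 0.0
314 0 0.0 | 0 0.0
315 0 0.0 | 0 0.0
```

>>> drive_tool(
  moves=[-0.015,0,0,0,0,0,0,0,0,0,0,0,0,0,0,0,0,0,0,0,0,0,0,0,0,0,0,0,0,0,0,0,0,0,0,0,0,0,0,0,0,0,0,0,0,0,0,0,0,0,0,0,0,0,0,0,0,0,0,0],
)

```text
clock: 7.95
position: [0.6116, 0.1746, 0.064]
orientation: [-0.033, -0.706, -0.033, 0.706]
force: [1.1, 0.9, 2.8]
opening: 0.0007
```

>>> drive_tool(
  moves=[-0.1,0,0,0,0,0,-0.1,0,0,0,0,0,-0.2,0,0,0,0,0,-0.5,0,0,0,0,0,-0.8,0,0,0,0,0,0,0,0,0,0,0,0,0,0,0,0,0,0,0,0,0,0,0],
)

```text
clock: 8.62
position: [0.6115, 0.1745, 0.1152]
orientation: [-0.033, -0.706, -0.033, 0.706]
force: [-0.3, -0.1, -1.1]
opening: 0.0005
```

```bash
python3 -c "
from h import *
look()
p=np.load('mount.npy'); T=M(p,[(-.037+.008,.063,.115)])[0]
d,R=delta(T); print(T.round(4),d.round(2))
"
```

```text
t 8.77 F [ 0.27 -0.16 -0.24] pos [0.6108 0.1744 0.1139]
310 0 0.0 | 311 0 0.0 | 312 22 173.59 | 313 96 173.98 | 314 156 174.63 | 315 180 175.6 | 316 131 176.68 | 317 52 178.04 | 
[0.6088 0.3038 0.115 ] [-0.05 -4.3  -0.33]
```

The pointer is back at its baseline row (173.98 vs 173.99). Next is the left pad.

>>> drive_tool(
  moves=[0,-0.7,-0.05,0,0,0,0,-0.9,-0.07,0,0,0,0,-0.9,-0.07,0,0,0,0,-0.9,-0.07,0,0,0,0,-0.7,-0.05,0,0,0,0.5,-0.2,-0.02,0,0,0,0.5,0,0,0,0,0,0.25,0,0,0,0,0,0,0,0,0,0,0,0,0,0,0,0,0],
)

```text
clock: 9.6
position: [0.6087, 0.3022, 0.0753]
orientation: [-0.033, -0.705, -0.032, 0.708]
force: [-0.4, -0.4, 0.7]
opening: 0.0005
```

```bash
python3 -c "
from h import *
look('pics/l1.png')
print(delta(M(np.load('mount.npy'),[(-.029,.063,.075)])[0])[0].round(2))
"
```

```text
t 9.75 F [ 0.08 -0.09 -0.37] pos [0.61   0.3029 0.0775]
310 0 0.0 | 311 0 0.0 | 312 6 173.35 | 313 35 173.66 | 314 39 174.19 | 315 24 174.82 | 316 3 175.0 | 317 0 0.0 | 
[ 0.11 -0.02  0.05]
```

View pics/l1.png

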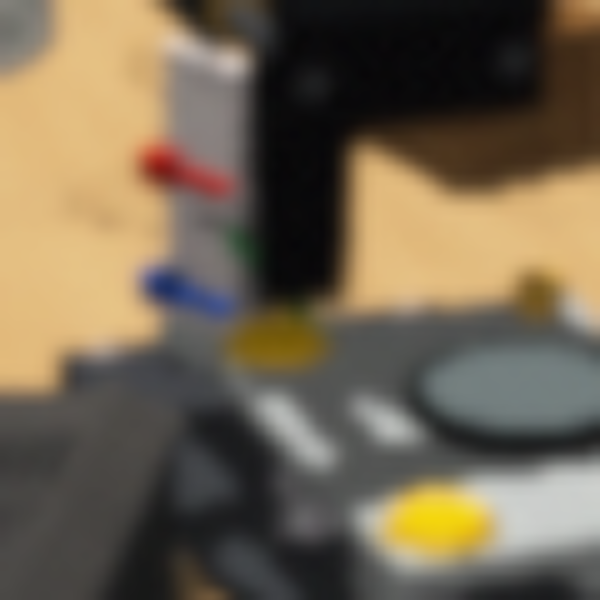

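The tip is still visible at about (313.5, 174) left of the finger, and the finger lies over the left pad. Descending to contact.

>>> drive_tool(
  moves=[0.1,0,0,0,0,0,0.1,0,0,0,0,0,0.1,0,0,0,0,0,0,0,0,0,0,0,0,0,0,0,0,0],
)

```text
clock: 10.17
position: [0.6098, 0.304, 0.0687]
orientation: [0.033, 0.706, 0.033, -0.706]
force: [0.5, 0.7, 0.9]
opening: 0.0003
```

```bash
python3 -c "
from h import *
look()
"
```

```text
t 10.32 F [ 0.52 -0.41  0.98] pos [0.6098 0.304  0.0688]
310 0 0.0 | 311 0 0.0 | 312 1 175.0 | 313 23 175.04 | 314 30 175.59 | 315 17 176.06 | 316 1 176.5 | 317 0 0.0 |
```

>>> drive_tool(
  moves=[0.05,-0.01,0,0,0,0,0.05,-0.015,0,0,0,0,0.05,-0.015,0,0,0,0,0,0,0,0,0,0],
)

```text
clock: 10.65
position: [0.6098, 0.305, 0.0641]
orientation: [0.033, 0.707, 0.032, -0.706]
force: [0.2, -1.8, 3.8]
opening: 0.0005
```

```bash
python3 -c "
from h import *
look('pics/l2.png')
p=np.load('mount.npy')
for th in (0,-.03,-.1,-.12,-.14,-.16): 
    P=[(-.019,y*np.cos(th)-.005*np.sin(th),.055+.005*np.cos(th)+y*np.sin(th)) for y in(.15,.14,.13,.12)]
    print(th,round(P[0][2]*1e3-60,1),proj('side',M(p,P)).round(1).tolist())
"
```

```text
t 10.8 F [-0.13 -2.14  3.14] pos [0.6098 0.3049 0.0643]
310 0 0.0 | 311 0 0.0 | 312 0 0.0 | 313 8 177.91 | 314 18 178.26 | 315 13 178.95 | 316 0 0.0 | 317 0 0.0 | 
0 0.0 [[312.1, 173.4], [313.2, 174.6], [314.4, 175.8], [315.5, 177.1]]
-0.03 -4.5 [[312.1, 174.8], [313.2, 175.9], [314.4, 177.1], [315.5, 178.3]]
-0.1 -15.0 [[312.2, 178.3], [313.3, 179.2], [314.4, 180.1], [315.6, 181.1]]
-0.12 -18.0 [[312.2, 179.3], [313.3, 180.1], [314.5, 181.0], [315.6, 181.9]]
-0.14 -21.0 [[312.3, 180.3], [313.4, 181.1], [314.5, 181.9], [315.6, 182.7]]
-0.16 -24.0 [[312.3, 181.3], [313.4, 182.0], [314.5, 182.8], [315.7, 183.5]]
```

View pics/l2.png

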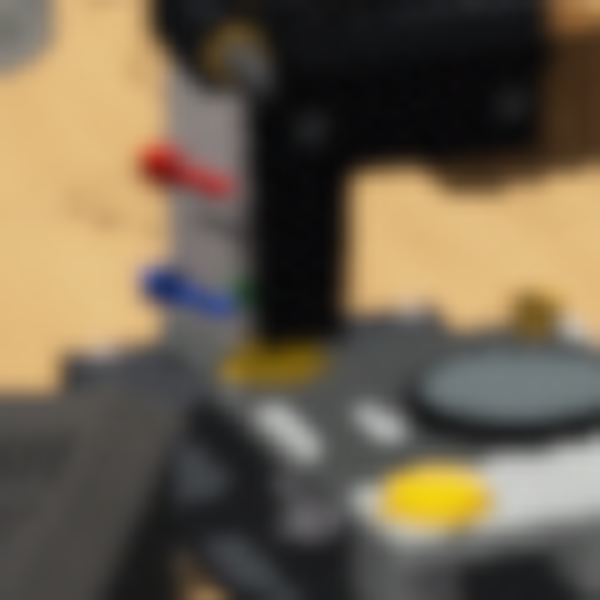

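The tip is at about (313, 178.5), around 2 px (6 mm) above the blue clip's end at (312.7, 180.3). Pressing about 2.2 mm more.

>>> drive_tool(
  moves=[0.04,0,0,0,0,0,0.03,0,0,0,0,0,0,0,0,0,0,0,0,0,0,0,0,0],
)

```text
clock: 11.13
position: [0.6098, 0.3052, 0.0623]
orientation: [0.033, 0.707, 0.033, -0.706]
force: [-0.5, -2.1, 5.1]
opening: 0.0004
```

```bash
python3 -c "
from h import *
look('pics/l3.png')
"
```

```text
t 11.28 F [ 0.09 -1.82  4.57] pos [0.6098 0.3052 0.0622]
310 0 0.0 | 311 0 0.0 | 312 0 0.0 | 313 0 0.0 | 314 10 181.0 | 315 17 181.04 | 316 2 181.14 | 317 0 0.0 |
```

View pics/l3.png

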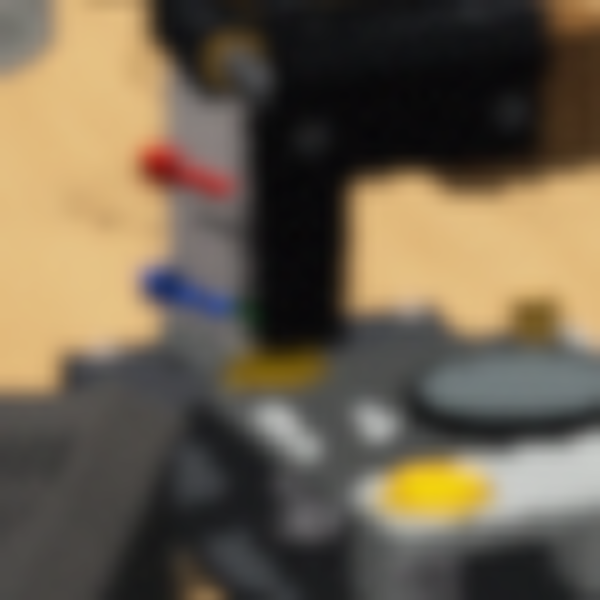

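```bash
python3 -c "
from h import *
p=np.load('mount.npy')
def cen(n,x0,x1,y0,y1):
    s=cv2.imread(n).astype(float); w=np.clip(np.minimum(s[:,:,1],s[:,:,2])-s[:,:,0]-100,0,None)[y0:y1,x0:x1]
    return ((w.sum(1)*np.arange(y0,y1)).sum()/w.sum())/10, ((w.sum(0)*np.arange(x0,x1)).sum()/w.sum())/10
for n in ('l1','l2','l3'): print(n,cen(f'pics/{n}.png',360,520,440,575))
for n in ('r1','r2','r3'): print(n,cen(f'pics/{n}.png',200,350,270,370))
s=cv2.imread('pics/side0.png'); cv2.imwrite('pics/b0.png',crop(s,290,150,60,60,10)); print('b0',cen('pics/b0.png',200,350,290,390),cen('pics/b0.png',360,520,440,575))
for y in (-.06,.06):
  for th in (0,.1,.12,-.09,-.12,-.14,-.15):
    if y*th>=0: print(y,th,(proj('side',M(p,[(-.037,y*np.cos(th)-.0125*np.sin(th),.055+.0125*np.cos(th)+y*np.sin(th))]))[0]-[290,150]).round(2))
"
```

```text
l1 (np.float64(52.12097692670187), np.float64(43.81903866395959))
l2 (np.float64(49.6864146844792), np.float64(43.40900836320191))
l3 (np.float64(48.833231336361116), np.float64(43.43957643147128))
r1 (np.float64(31.95352455517307), np.float64(27.65389104351538))
r2 (np.float64(31.57405654320441), np.float64(27.679209192145056))
r3 (np.float64(31.74576423168046), np.float64(27.67671723010246))
b0 (np.float64(33.685698499045884), np.float64(27.475679986329073)) (np.float64(52.228030890194134), np.float64(43.88836014903491))
-0.06 0 [42.74 51.52]
-0.06 -0.09 [42.56 49.3 ]
-0.06 -0.12 [42.49 48.55]
-0.06 -0.14 [42.43 48.05]
-0.06 -0.15 [42.4  47.81]
0.06 0 [26.5  33.37]
0.06 0.1 [26.68 31.52]
0.06 0.12 [26.73 31.17]
```

The right pad's rise in the picture puts the pointer at about −20 mm. I'll press a hair deeper and hold for about a second.

>>> drive_tool(
  moves=[0.01,0,0,0,0,0,0,0,0,0,0,0,0,0,0,0,0,0,0,0,0,0,0,0,0,0,0,0,0,0,0,0,0,0,0,0,0,0,0,0,0,0,0,0,0,0,0,0,0,0,0,0,0,0,0,0,0,0,0,0],
)

```text
clock: 12.12
position: [0.6097, 0.3053, 0.0619]
orientation: [0.033, 0.707, 0.033, -0.706]
force: [0.9, -1.3, 5.4]
opening: 0.0006
```

```bash
python3 -c "
from h import *
look('pics/l4.png',4)
s=cv2.imread('pics/l4.png').astype(float); w=np.clip(np.minimum(s[:,:,1],s[:,:,2])-s[:,:,0]-100,0,None)[440:575,360:520]
r=(w.sum(1)*np.arange(440,575)).sum()/w.sum()/10; print(r, 'tip mm',-150*np.sin((52.17-r)/24.8))
"
```

```text
t 12.32 F [ 0.48 -1.57  5.07] pos [0.6098 0.3053 0.0619]
310 0 0.0 | 311 0 0.0 | 312 0 0.0 | 313 0 0.0 | 314 10 181.1 | 315 11 181.22 | 316 0 0.0 | 317 0 0.0 | 
48.71307768930542 tip mm -20.841159891402715
```

View pics/l4.png

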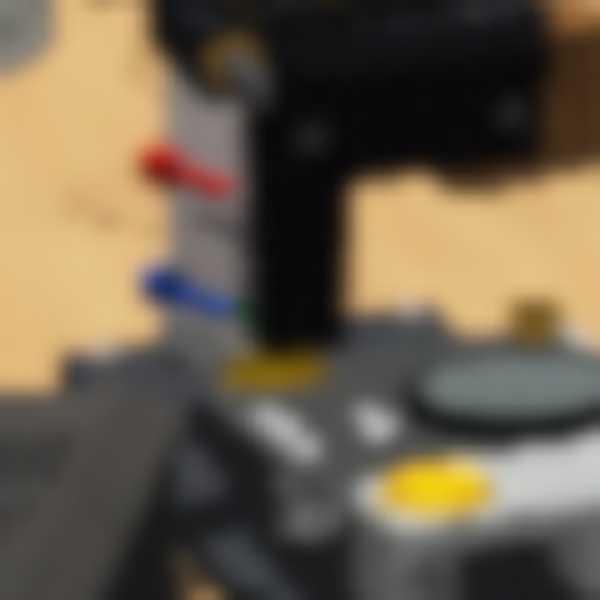

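The pointer is level with the blue clip, about −20.8 mm, and has been held for over a second. Releasing.

>>> drive_tool(
  moves=[-0.1,0,0,0,0,0,-0.1,0,0,0,0,0,-0.2,0,0,0,0,0,-0.6,0,0,0,0,0,-0.9,0,0,0,0,0,-0.9,0,0,0,0,0,-0.9,0,0,0,0,0,0,0,0,0,0,0,0,0,0,0,0,0,0,0,0,0,0,0],
)

```text
clock: 13.15
position: [0.6087, 0.3052, 0.1713]
orientation: [-0.033, -0.706, -0.033, 0.707]
force: [-0.2, -0.1, -0.2]
opening: 0.0004
```

>>> drive_tool(
  moves=[0,0.5,0,0,0,0,0,0.9,0,0,0,0,0,0.9,0,0,0,0,0,0.9,0,0,0,0,0,0.5,0,0,0,0,0,0,0,0,0,0,0,0,0,0,0,0,0,0,0,0,0,0],
)

```text
clock: 13.82
position: [0.6194, 0.1949, 0.1719]
orientation: [-0.032, -0.706, -0.033, 0.707]
force: [0.9, 0.8, -0.1]
opening: 0.0004
```

```bash
python3 -c "
from h import *
look('pics/e.png')
a=cv2.imread('pics/e.png').astype(float); b=cv2.imread('pics/b0.png').astype(float)
def cen(s,x0,x1,y0,y1):
    w=np.clip(np.minimum(s[:,:,1],s[:,:,2])-s[:,:,0]-100,0,None)[y0:y1,x0:x1]
    return round((w.sum(1)*np.arange(y0,y1)).sum()/w.sum()/10,2),round((w.sum(0)*np.arange(x0,x1)).sum()/w.sum()/10,2)
for s in(a,b): print(cen(s,200,350,290,390),cen(s,360,520,440,575))
"
```

```text
t 13.97 F [ 0.3  -0.04  0.02] pos [0.6195 0.1955 0.1723]
310 0 0.0 | 311 0 0.0 | 312 20 173.64 | 313 97 173.99 | 314 152 174.64 | 315 176 175.6 | 316 130 176.68 | 317 52 178.04 | 
(np.float64(33.68), np.float64(27.47)) (np.float64(52.32), np.float64(41.58))
(np.float64(33.69), np.float64(27.48)) (np.float64(52.23), np.float64(43.89))
```

```bash
python3 -c "
from bench import job_done; print(job_done())"
```

```text
the job is handed in; nothing more can be done
None
```

I pressed both pads to their marks, held each for about a second, and let the mount spring back. The job is handed in; it reported no verdict.

- **Right pad:** I held the pointer near the red mark for about two seconds, at 14–17 mm above zero; I put the mark at about 15.5 mm. It went about 2 mm past the mark at most. On release the pointer returned to its starting row in the side picture (173.98 against 173.99).
- **Left pad:** I held the pointer at about 20.8 mm below zero for over a second; I put the blue mark at 21–22 mm below. On release it again returned to its starting row (173.99).
- **Last checks:** The force on the tool was about zero with the arm clear above the mount. The left pad was within 0.01 px of where it started, so the mount had not shifted.

Some readings disagreed or are missing:

- **Pointer height:** With the left pad pressed, force, tool height and the green colour gave about −18, −20 and −22 mm. I went by how far the opposite pad rose in the picture.
- **Right pad column:** In the last picture this pad reads 2.3 px to one side. I put that down to the gripper or its shadow over it, because its row agreed to 0.1 px, but I did not look further.
- **Loose things:** I did not check the pliers, screwdriver, reel or mug again at the end. The arm only passed well above the desk.

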